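# Clear and shut the stay-locked instrument case

### The arm

A 7-joint arm with a two-finger parallel gripper is mounted at the origin on the work surface. World frame = base frame: x ahead of the robot, y to its left, z up, the work surface at z = 0. Lengths are in m, angles in rad, forces in N, time in s.
With the tool pointing down it reaches from about 0.425 to 0.925 m from the base axis. Payload 6.8 kg.
Tool frame: the origin (TCP) lies between the finger pads; the fingertips stand 14 mm ahead of it and the grasp point (between the pads) lies 5 mm behind it; z points along the fingers, y is the line along which they close (so a half turn about z gives the same grasp; the last joint's range is limited). The gripper opens to 85 mm and grips with 20 to 120 N. Pads are 22 mm wide; open, the fingers measure 114 mm over their backs; the gripper's body (76 mm by 85 mm) begins 54 mm behind the grasp point. The pads swing forward as they close: fully open they stand 13 mm farther back than shut.
Start: joints at [-1.335, 0.477, 0.022, 1.555, -0.011, 1.109, -0.083], TCP at [0.228, 0.636, 0.245] pointing down, gripper open.
Joint ranges: [-2.96, 2.96], [-0.34, 2.1], [-1.41, 1.46], [0.24, 2.44], [-1.37, 4.51], [0.17, 1.92], [-2.96, 2.96]. Speed limits (rad/s): [2.39, 2.39, 3.14, 3.14, 3.14, 3.14, 3.14].

### API

Orientations are given as a rotation vector (axis times angle).
In Python, from bench import r, eyes, ticket gives the robot as it stands. The module is installed in compiled form; this text tells all that it offers.
- The arm moves only by the tool arm_command, never from a script. Its argument "plan" is text: rows parted by semicolons, each of 4 numbers parted by spaces: the shift along the tool's x, y, z in m, then the turn about the tool's z in degrees. In form: tx ty tz yaw; .... A call has 1 to 20 rows; each row shifts and turns the commanded pose from where the row before left it, along the tool's axes as they then stand; what a row does not reach is not made up. A row lasts 1/8 s, in which the tool goes at most 62.5 mm and 10.7 degrees, less where a joint would pass 70% of its speed; a pose out of reach is approached as far as the arm can. A call is refused whole if a number of a shift passes 0.0625 or a number of a turn 10.7, either way. A call with a gripper value outside its range is refused whole. "hand" is the closure, from -1 (fully open) to 1 (shut), set as the call begins (left out, the last holds). The fingers move at their own pace and stop on an object; "grip_force" is the grip in N (left out, the last holds). Time passes only in rows, so rows that do not move let the fingers close. It gives the time, the measured TCP pose, the force, the opening and the grip force at its end, in the units of the state.
- r.get_obs(): the state, without advancing time (a new reading comes with each control period).
- eyes.grab_frame(name): name is "side" or "top" or "wrist"; returns (picture, depth): 384x512x3 uint8, red, green, blue; 384x512 float32, m along the optical axis (not along the pixel's ray), 0 where there is no reading.
- eyes.calibration(name): a dict with "fov_y" (degrees; the focal length in pixels is half the picture's height over the tangent of half this angle, whatever the lens; pixels are square), "cx", "cy" (the principal point, pixels), "origin" and "attitude" of the camera in the world; the wrist camera has in their place "tool_from_camera" (4x4, takes a point from camera to tool coordinates, whose origin is the TCP and whose axes are the flange's). Camera axes: x right, y up, looking along -z (the intrinsics and any distortion apply to the point x, -y, -z); pixel columns grow to the right and rows downward; lengths in m; the calibration is good to about 2 mm. The wrist camera is an equidistant fisheye: a pixel r from the principal point sees the ray r / f radians off the axis. A picture is of the moment at which its call begins: read the wrist's pose just before it. calibration takes no time and is no camera call.
- ticket.hand_in(): hands the job in; it is judged then, once.
The state is a dict: "clock": time; "joints": joint angles; "qvel": joint speeds; "tau": joint torques, N m; "tcp_pos": TCP position; "orientation": TCP orientation; "contact_force": force on the tool from outside, world axes, zero at the start; "moment": the same for the moment, N m; "grip_width": finger opening in m; "gripper_force": force on a finger pad.
Only numpy, scipy, OpenCV 4.12 (cv2) and the standard library are available. Lean on these libraries where they do the work, as an engineer would, in place of code of your own. Each camera call takes 0.05 s, during which the arm holds its last target. There are 200 camera calls.

### The job

Take the jar out of the open instrument case and stand it upright on the black rubber pad. Then release the case's locked stay by gently lifting its handle rod from below, without pinching or straining it, until the lid comes off the lock, and press the lid fully shut without forcing it. Leave the other things on the bench alone.

Things in the scene. Friction and masses are not known exactly. Their poses are not given: they have to be found in the camera images.
- jar_mid (a point): Centre of the amber glass jar with a steel cap that stands in the case, blocking its lid: 36 mm diameter, 90 mm tall, 90 to 180 g; the point is 45 mm above its foot, z along its axis. It stands on the case floor, within 20 mm of the case's middle in y and nearer the free (far) side than the hinge.
- pad_top (a point): Centre of the upper face of the flat square rubber pad on the bench, 110 x 110 x 4 mm, fixed; x and y along its edges, z up.
- case: Grey open-topped instrument case, fixed to the bench: 160 mm in its x, 200 mm in its y, 60 mm high, walls and floor 6 mm. Origin at the centre of its underside; z up; its x points from the lid's hinge (near the robot) to the free side, its y to the left. The stay is outside its right-hand (-y) wall.
- lid_hinge (a point): Middle of the lid's hinge line: along the case's y at case x = -80 mm, 60 mm above the bench.
- lid (a joint): Lid angle in rad: 0 = shut flat, about 1.30 at the start (nearly upright, held by the stay). Freed from the stay it sinks slowly by itself to roughly 0.5 to 0.95 and halts there on its stiff hinge; it must be pressed down the rest of the way (2 to 10 N at its free edge) and then stays shut.
- lid_edge (a point): Point on the lid's outer (upper when shut) face, midway along it, 15 mm from its free edge. The lid is a framed clear panel 160 x 200 x 10 mm hinged on its 200 mm side. The frame's z is the outward normal of that face, x points to the free edge.
- stay (a joint): Angle of the stay bar in rad, 0 = level, growing as its free end rises; about 0.60 at the start, when a tooth under the bar blocks a pin on the lid's side. The tooth clears the pin between 0.64 and 0.67; hard stop at 0.715. Held up, it lets the lid sink past (about 1 s). Let go with the lid above 1.15 it locks again; later it rests on the pin (0.6 to 0.66) and rides down with the lid to about 0.23.
- stay_rod (a point): Middle of the round handle rod at the free end of the stay: steel, 10 mm thick, 55 mm long with a 14 mm ball at its outer end, sticking out sideways along the case's -y. This point is 42 mm outside the lid's side. Lifting takes 1 to 8 N here, more at the hard stop. The stay bends if pinched or forced: never over 20 N from the fingers.
- stay_pivot (a point): Pivot of the stay (its axis is the case's y), at the far end of the case's right wall: case x = 70 mm, z = 58 mm. The rod's centre turns about it at a radius of 170 mm, so lifting moves the rod up and away from the robot.
- tub: Round red plastic tub with lid, 108 mm across, 58 mm high, loose; leave alone. Origin under its centre.
- wheel: Grey grinding wheel lying flat, 90 mm across, 22 mm high, loose; leave alone. Origin under its centre.
- hammer: Small hammer lying on the bench, loose; leave alone.
Not all that is in view belongs to the job. Of the things shaped like the part that bears pad_top, the black one is meant.

How it is judged:
By the outcome, as a careful person would: the job done as asked, in the order asked, and still so for the second after the job is handed in, with the robot touching nothing.
It also fails if it takes over 72 s, if anything falls off the work surface, if the arm or the gripper's body presses on something with over 40 N, if the wrist force passes 120 N, or if a joint passes its speed limit or range.

## Working session

There is one attempt and no reset: what is moved stays moved. The work goes in short steps, Python scripts to look and compute and a tool call to move; the robot and the scene stay as the last step left them, time stands still between calls to the robot, and variables do not carry over. Pictures are saved under pics/ and viewed, at most 10 in all, crops included, and the job is handed in when it is done.

Besides the shell and the picture viewer there is one more tool, called after ">>>" as name(argument=value, ...) on one line, values as JSON. arm_command: Moves the arm, as the interface text tells. Its arguments: {"type":"object","properties":{"plan":{"type":"string"},"hand":{"type":"number"},"grip_force":{"type":"number"}},"required":["plan"]}

```bash
mkdir -p pics; cat > h.py <<'E'
import numpy as np, cv2
from scipy.spatial.transform import Rotation as R
from bench import r, eyes, ticket
np.set_printoptions(precision=4, suppress=True)
def grab(n):
    o=r.get_obs(); im,d=eyes.grab_frame(n); return o,im,d
def save(n,im): cv2.imwrite('pics/'+n,cv2.cvtColor(im,cv2.COLOR_RGB2BGR))
def att(a):
    a=np.array(a,float); return a if a.shape==(3,3) else (R.from_rotvec(a).as_matrix() if a.size==3 else R.from_quat(a).as_matrix())
def cloud(n,d,o=None):
    c=eyes.calibration(n); H,W=d.shape; f=H/2/np.tan(np.radians(c['fov_y'])/2)
    u,v=np.meshgrid(np.arange(W),np.arange(H)); x=(u-c['cx'])/f; y=(v-c['cy'])/f
    if n=='wrist':
        rr=np.hypot(x,y); s=np.where(rr>1e-6,np.tan(np.minimum(rr,1.5))/np.maximum(rr,1e-6),1); x,y=x*s,y*s
    P=np.stack([x*d,-y*d,-d],-1)
    if n=='wrist':
        T=np.array(c['tool_from_camera']); P=P@T[:3,:3].T+T[:3,3]
        return P@R.from_rotvec(o['orientation']).as_matrix().T+np.array(o['tcp_pos'])
    return P@att(c['attitude']).T+np.array(c['origin'])
E
python3 - <<'E'
from h import *
print(r.get_obs())
for n in('side','top'):
    o,im,d=grab(n); save(n+'0.png',im); np.savez(n+'0.npz',im=im,d=d); print(n,eyes.calibration(n))
a=np.load('side0.npz')['im'];b=np.load('top0.npz')['im']
print(eyes.calibration('wrist'))
E
```

```text
{'clock': 0.0, 'joints': array([-1.3351,  0.4778,  0.0223,  1.5564, -0.0115,  1.1093, -0.083 ]), 'qvel': array([-0.0009,  0.0017,  0.    , -0.0004, -0.0004,  0.0017, -0.0014]), 'tau': array([ -0.0001, -59.6461,   1.6081, -28.119 ,   0.0125,   0.0096,
        -0.    ]), 'tcp_pos': array([0.2273, 0.635 , 0.2443]), 'orientation': array([-0.5372, -3.0951,  0.0028]), 'contact_force': array([ 0.1336,  0.1597, -0.644 ]), 'moment': array([-0.0287,  0.0259,  0.043 ]), 'gripper_force': 0.0, 'grip_width': 0.08513712923189871}
side {'fov_y': 56.880395829710146, 'cx': 259.58241439467673, 'cy': 193.51056707045302, 'origin': array([0.4896, 0.7342, 0.7834]), 'attitude': array([ 0.0381, -1.2437, -2.7795])}
top {'fov_y': 42.62757801857427, 'cx': 253.88233605193196, 'cy': 196.3744289732958, 'origin': array([ 0.4473, -0.0749,  1.4435]), 'attitude': array([ 0.0668, -0.0573, -1.5957])}
{'fov_y': 65.70646984690485, 'cx': 255.02891846382892, 'cy': 193.9438298499315, 'tool_from_camera': array([[-0.0007,  0.9489,  0.3156,  0.0813],
       [ 1.    ,  0.0006,  0.0003,  0.0005],
       [ 0.0001,  0.3156, -0.9489, -0.1282],
       [ 0.    ,  0.    ,  0.    ,  1.    ]])}
```

View pics/top0.png

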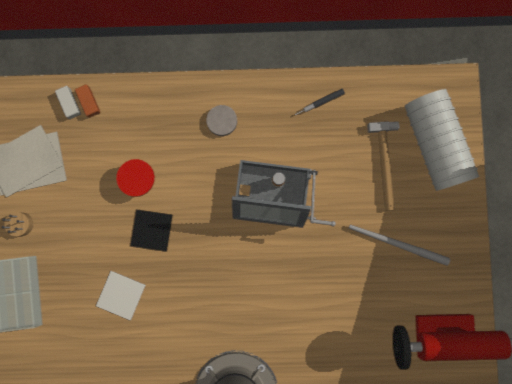

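View pics/side0.png

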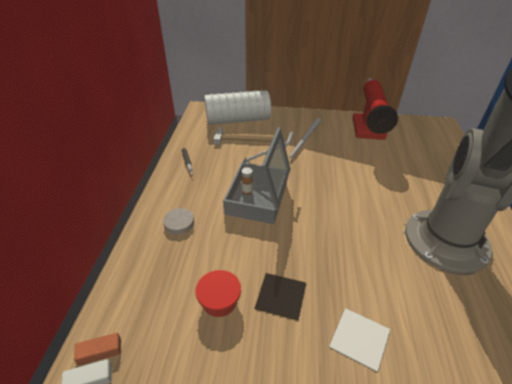

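The top view shows the case at (273,193), a steel cap in the case at (279,178), and a brown spot at (245,188). Pad candidates are black at (151,230) and white at (121,295), so I choose the black one. The stay bar runs from (312,172) to (312,220), with its rod out to (335,223). A close crop will check these choices.

```bash
python3 - <<'E'
from h import *
t=np.load('top0.npz');s=np.load('side0.npz')
a=cv2.resize(t['im'][150:250,225:345],None,fx=4,fy=4,interpolation=cv2.INTER_CUBIC)
b=cv2.resize(s['im'][125:225,215:295],None,fx=4,fy=4,interpolation=cv2.INTER_CUBIC)
save('crop1.png',np.hstack([a,b]))
P=cloud('top',t['d'])
for n,(u,v) in dict(cap=(279,178),brown=(245,188),pad=(151,230),tub=(136,178),wheel=(222,121),rod=(325,222),lidtop=(270,203),table=(200,250),hammer=(388,160)).items(): print(n,P[v,u],t['im'][v,u])
Q=cloud('side',s['d'])
for n,(u,v) in dict(cap=(247,172),body=(247,185),pad=(281,297),table=(200,300)).items(): print(n,Q[v,u])
# pad
im=t['im'].astype(int); m=(im.sum(-1)<90); m[:, :120]=0; m[:,185:]=0; m[:205]=0;m[255:]=0
c=np.argwhere(m)[:,::-1].astype(np.float32); rc=cv2.minAreaRect(c); print(rc); bx=cv2.boxPoints(rc).astype(int); print([P[v,u] for u,v in bx]); print('padmid',P[m].mean(0),np.median(P[m],0))
E
```

```text
cap [ 0.6026 -0.1385  0.0967] [151 148 143]
brown [ 0.5853 -0.0424  0.0149] [108  85  58]
pad [0.4703 0.236  0.0016] [31 33 31]
tub [0.6173 0.2642 0.0618] [166  28  24]
wheel [0.7836 0.02   0.0231] [129 120 112]
rod [ 0.477  -0.2517  0.1607] [139 138 133]
lidtop [ 0.5266 -0.1086  0.2157] [98 99 98]
table [ 0.4083  0.0941 -0.0039] [152 120  79]
hammer [ 0.6555 -0.4604  0.0222] [148 116  77]
cap [ 0.6024 -0.1278  0.0951]
body [0.4896 0.7342 0.7834]
pad [0.4713 0.2449 0.0046]
table [0.6571 0.3055 0.0567]
((151.08399963378906, 230.78797912597656), (34.25656509399414, 34.435447692871094), 10.30484676361084)
[array([0.4311, 0.2937, 0.0064]), array([0.53  , 0.2767, 0.0014]), array([0.5097, 0.1764, 0.0046]), array([0.4111, 0.1985, 0.002 ])]
padmid [0.475  0.2276 0.0026] [0.4794 0.2225 0.0027]
```

View pics/crop1.png

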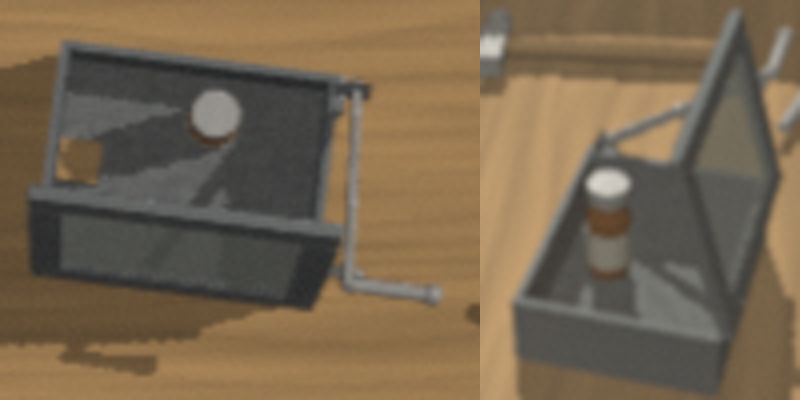

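The crop shows the jar's steel cap at top (279,179) with an amber body. The brown block is a small low cube in the case corner at (245,190), so I leave it. The rod runs outward from (313,221) to (333,224) with its ball end. Next I fit the case pose.

```bash
cat >> h.py <<'E'
def fitcase(P,zlo=.05,zhi=.068):
    m=(P[...,2]>zlo)&(P[...,2]<zhi)&(abs(P[...,0]-.58)<.16)&(abs(P[...,1]+.13)<.16)
    return P[m]
E
python3 - <<'E'
from h import *
t=np.load('top0.npz');P=cloud('top',t['d'])
# rim by manual pixels: far wall top outer edge and left wall outer edge intersected with z=.06
c=eyes.calibration('top'); f=192/np.tan(np.radians(c['fov_y'])/2); A=att(c['attitude']); O=c['origin']
def pz(u,v,z):
    d=A@np.array([(u-c['cx'])/f,-(v-c['cy'])/f,-1]); return O+d*(z-O[2])/d[2]
px=lambda a,b:(225+a/4,150+b/4)
fl=pz(*px(66,41),.06); fr=pz(*px(340,77),.06); nl=pz(*px(30,188),.06); nr=pz(*px(322,235),.06)
print('FL FR NL',fl,fr,nl,np.linalg.norm(fl-fr),np.linalg.norm(fl-nl))
ey=(fl-fr)/np.linalg.norm(fl-fr); yaw=np.arctan2(-ey[0],ey[1]); print('yaw deg',np.degrees(yaw))
ex=np.array([np.cos(yaw),np.sin(yaw),0]);ey=np.array([-ex[1],ex[0],0])
o=(fl+fr)/2-80*1e-3*ex; o[2]=0; print('case origin',o)
C=lambda p:(np.array([(p-o)@ex,(p-o)@ey,p[2]]))
print('cap',C(pz(278.75,178.75,.096)),pz(278.75,178.75,.096))
for q in[(350,285),(440,295)]: print('rod',C(pz(*px(*q),.154)),pz(*px(*q),.154))
print('pad',pz(151.1,230.8,.004))
pts=fitcase(P); print(len(pts),cv2.minAreaRect(pts[:,:2].astype(np.float32)))
E
```

```text
FL FR NL [ 0.6603 -0.0354  0.06  ] [ 0.6294 -0.2287  0.06  ] [ 0.5564 -0.0076  0.06  ] 0.19568372193433886 0.10755440982393333
yaw deg -9.072470560423575
case origin [ 0.5659 -0.1194  0.    ]
cap [ 0.0372 -0.0127  0.096 ] [ 0.6006 -0.1378  0.096 ]
rod [-0.069  -0.1129  0.154 ] [ 0.4799 -0.22    0.154 ]
rod [-0.0677 -0.1719  0.154 ] [ 0.4719 -0.2786  0.154 ]
pad [0.468  0.2352 0.004 ]
444 ((0.5625309944152832, -0.12692414224147797), (0.22275549173355103, 0.1693042665719986), 81.19107055664062)
```

>>> arm_command(plan="-0.0307 -0.03 -0.003 0;-0.0307 -0.03 -0.003 0;-0.0307 -0.03 -0.003 0;-0.0307 -0.03 -0.003 0;-0.0307 -0.03 -0.003 0;-0.0307 -0.03 -0.003 0;-0.0307 -0.03 -0.003 0;-0.0307 -0.03 -0.003 0;-0.0307 -0.03 -0.003 0;-0.0307 -0.03 -0.003 0;-0.0307 -0.03 -0.003 0;-0.0307 -0.03 -0.003 0;-0.0307 -0.03 -0.003 0;-0.0307 -0.03 -0.003 0;-0.0307 -0.03 -0.003 0;-0.0307 -0.03 -0.003 0;-0.0307 -0.03 -0.003 0;-0.0307 -0.03 -0.003 0;-0.0307 -0.03 -0.003 0;-0.0307 -0.03 -0.003 0")

```text
clock: 2.6
tcp_pos: [0.6036, -0.1374, 0.305]
orientation: [-0.537, -3.095, -0.0]
contact_force: [0.1, 0.8, -1.2]
grip_width: 0.0859
gripper_force: 0.0
```

>>> arm_command(plan="0 0 0 10.6;0 0 0 10.6;0 0 0 10.6;0 0 0 10.6;0 0 0 10.6;0 0 0 10.6;0 0 0 10.6;0 0 0 10.6;0 0 0 10.6;0 0 0 10.6;0 0 0 10.6;0 0 0 10.6;0 0 0 10.6;0 0 0 10.6;0 0 0 10.6;0 0 0 10.4")

```text
clock: 4.6
tcp_pos: [0.6031, -0.136, 0.3049]
orientation: [-3.131, 0.258, 0.001]
contact_force: [0.3, 0.6, 0.1]
grip_width: 0.0857
gripper_force: 0.0
```

```bash
python3 - <<'E'
from h import *
o,im,d=grab('wrist'); save('w1.png',im); np.savez('w1.npz',im=im,d=d)
print(o['tcp_pos'],o['orientation'],o['joints'])
P=cloud('wrist',d,o)
print('tool axes',R.from_rotvec(o['orientation']).as_matrix().T)
m=(abs(P[...,2]-.096)<.006)&(np.hypot(P[...,0]-.6,P[...,1]+.138)<.04); print(m.sum(),P[m].mean(0),cv2.minEnclosingCircle(P[m][:,:2].astype(np.float32)))
E
```

```text
[ 0.6031 -0.136   0.3049] [-3.1307  0.2581  0.0012] [-0.6625  0.5824  1.1895  1.6762 -0.5628  1.2758 -1.0928]
tool axes [[ 0.9865 -0.1638 -0.0008]
 [-0.1638 -0.9865 -0.0002]
 [-0.0007  0.0003 -1.    ]]
579 [ 0.6053 -0.1362  0.0956] ((0.6047329902648926, -0.13644418120384216), 0.016378922387957573)
```

View pics/w1.png

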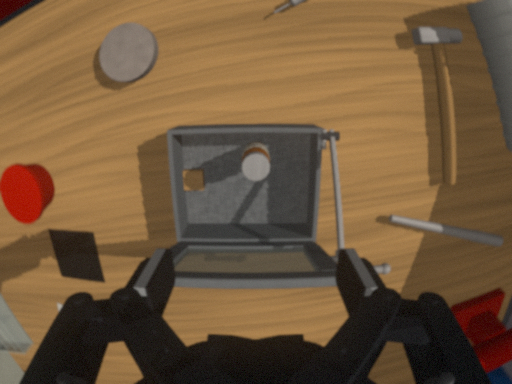

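The wrist view shows the jar cap at (256,162) nearly under the TCP. The walls and the small block (193,180) are clear of the fingers, so I descend.

>>> arm_command(plan="0.001 0 0.03 0;0 0 0.03 0;0 0 0.03 0;0 0 0.03 0;0 0 0.03 0;0 0 0.03 0;0 0 0.02 0;0 0 0.015 0;0 0 0.015 0;0 0 0.015 0;0 0 0 0")

```text
clock: 6.02
tcp_pos: [0.6038, -0.1363, 0.0592]
orientation: [-3.132, 0.249, 0.003]
contact_force: [0.3, -0.8, 0.5]
grip_width: 0.0855
gripper_force: 0.0
```

>>> arm_command(plan="0 0 0 0;0 0 0 0;0 0 0 0;0 0 0 0;0 0 0 0;0 0 0 0;0 0 0 0;0 0 0 0", hand=1, grip_force=30)

```text
clock: 7.02
tcp_pos: [0.6047, -0.1366, 0.061]
orientation: [-3.131, 0.249, -0.002]
contact_force: [-1.3, 0.9, 6.1]
grip_width: 0.0345
gripper_force: 30.1
```

>>> arm_command(plan="0 0 -0.005 0;0 0 -0.01 0;0 0 -0.02 0;0 0 -0.03 0;0 0 -0.03 0;0 0 -0.03 0;0 0 -0.03 0;0 0 -0.03 0;0 0 -0.03 0;0 0 -0.02 0;0 0 -0.01 0;0 0 0 0")

```text
clock: 8.52
tcp_pos: [0.6043, -0.1365, 0.3055]
orientation: [-3.132, 0.249, -0.001]
contact_force: [-0.9, -0.5, -0.2]
grip_width: 0.0347
gripper_force: 30.1
```

```bash
python3 - <<'E'
from h import *
o=r.get_obs(); print(o['tcp_pos'],o['contact_force'],o['joints'])
M=R.from_rotvec(o['orientation']).as_matrix()
print('to pad in tool',M.T@(np.array([.469,.2355,o['tcp_pos'][2]])-o['tcp_pos']))
# case fit from wrist view w1
c=eyes.calibration('wrist'); f=192/np.tan(np.radians(c['fov_y'])/2)
T=np.array(c['tool_from_camera']); 
M1=R.from_rotvec([-3.1307,.2581,.0012]).as_matrix(); t1=np.array([.6031,-.136,.3049])
def pz(u,v,z):
    x,y=(u-c['cx'])/f,(v-c['cy'])/f; rr=np.hypot(x,y); s=np.tan(rr)/rr
    d=M1@T[:3,:3]@np.array([x*s,-y*s,-1]); O=M1@T[:3,3]+t1; return O+d*(z-O[2])/d[2]
im=np.load('w1.npz')
fl,fr,nl,nr=[pz(*q,.06) for q in[(168,128),(322,126),(176,243),(313,241)]]
print(fl,fr,np.linalg.norm(fl-fr)); v=fl-fr; print('yaw',np.degrees(np.arctan2(-v[0],v[1])))
yaw=np.arctan2(-v[0],v[1]); ex=np.array([np.cos(yaw),np.sin(yaw),0]); print('origin',(fl+fr)/2-.08*ex)
for q in[(362,268),(385,268)]: print('rod',pz(*q,.154))
E
```

```text
[ 0.6043 -0.1365  0.3055] [-0.8883 -0.5134 -0.246 ] [-0.6593  0.5814  1.1857  1.6731 -0.5613  1.2757 -1.089 ]
to pad in tool [-0.1924 -0.3459  0.    ]
[ 0.6671 -0.0326  0.06  ] [ 0.6362 -0.2271  0.06  ] 0.19696779623265254
yaw -9.011887188801438
origin [ 0.5727 -0.1173  0.06  ]
rod [ 0.4816 -0.2411  0.154 ]
rod [ 0.4743 -0.2708  0.154 ]
```

>>> arm_command(plan="0 0 0 -10;0 0 0 -10;0 0 0 -10;0 0 0 -10;0 0 0 -10;0 0 0 -10;0 0 0 -10;0 0 0 -10;0 0 0 -10;0.0346 -0.0192 0 0;0.0346 -0.0192 0 0;0.0346 -0.0192 0 0;0.0346 -0.0192 0 0;0.0346 -0.0192 0 0;0.0346 -0.0192 0 0;0.0346 -0.0192 0 0;0.0346 -0.0192 0 0;0.0346 -0.0192 0 0;0.0346 -0.0192 0 0")

```text
clock: 10.9
tcp_pos: [0.4682, 0.2364, 0.3042]
orientation: [-2.39, -2.038, 0.003]
contact_force: [1.1, -0.1, -0.7]
grip_width: 0.0345
gripper_force: 30.2
```

```bash
python3 - <<'E'
from h import *
o,im,d=grab('wrist'); save('w2.png',im); np.savez('w2.npz',im=im,d=d)
print(o['tcp_pos'],o['orientation'],o['joints'],o['contact_force'])
P=cloud('wrist',d,o)
m=(im.astype(int).sum(-1)<110)&(abs(P[...,2]-.004)<.01)&(abs(P[...,0]-.469)<.1)&(abs(P[...,1]-.2355)<.1)
print(m.sum(),cv2.minAreaRect(P[m][:,:2].astype(np.float32)),P[m][:,2].mean())
s,ims,ds=grab('side'); np.savez('s2.npz',im=ims,d=ds)
save('w2s.png',np.hstack([cv2.resize(im,(400,300)),cv2.resize(ims,(400,300))]))
E
```

```text
[0.4682 0.2364 0.3042] [-2.3904 -2.0383  0.0031] [-1.1593  0.1912  0.6681  1.8733 -0.1307  1.1229 -0.6017] [ 1.1453 -0.063  -0.7027]
2745 ((0.47210800647735596, 0.2389845848083496), (0.10440181940793991, 0.1028277799487114), 79.89972686767578) 0.003648328640441582
```

View pics/w2s.png

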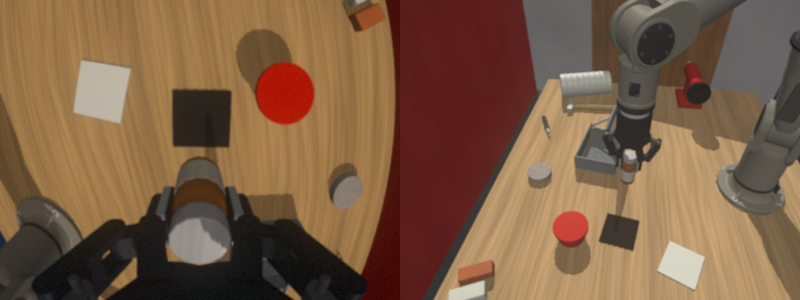

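The jar hangs upright in the grip at left-panel (200,210), and the black pad sits below at (201,118), clear of the tub. I lower it now.

>>> arm_command(plan="0.0025 0.0025 0.03 0;0 0 0.03 0;0 0 0.03 0;0 0 0.03 0;0 0 0.03 0;0 0 0.03 0;0 0 0.025 0;0 0 0.015 0;0 0 0.01 0;0 0 0.007 0;0 0 0.004 0;0 0 0 0;0 0 0 0")

```text
clock: 12.62
tcp_pos: [0.4726, 0.2378, 0.0647]
orientation: [-2.391, -2.038, -0.001]
contact_force: [-0.1, -0.4, -0.8]
grip_width: 0.0345
gripper_force: 30.2
```

>>> arm_command(plan="0 0 0.001 0;0 0 0.001 0;0 0 0 0")

```text
clock: 13.0
tcp_pos: [0.4723, 0.2376, 0.0623]
orientation: [-2.391, -2.038, 0.0]
contact_force: [-0.8, -0.6, -0.1]
grip_width: 0.0345
gripper_force: 30.2
```

>>> arm_command(plan="0 0 0.001 0;0 0 0.001 0;0 0 0 0")

```text
clock: 13.38
tcp_pos: [0.4722, 0.2375, 0.0602]
orientation: [-2.391, -2.038, 0.0]
contact_force: [-0.1, -0.5, -1.1]
grip_width: 0.0344
gripper_force: 30.2
```

>>> arm_command(plan="0 0 0.001 0;0 0 0 0")

```text
clock: 13.62
tcp_pos: [0.4723, 0.2376, 0.0592]
orientation: [-2.391, -2.038, 0.0]
contact_force: [-0.5, -0.0, -0.8]
grip_width: 0.0345
gripper_force: 30.2
```

>>> arm_command(plan="0 0 0.001 0;0 0 0 0")

```text
clock: 13.88
tcp_pos: [0.4725, 0.2377, 0.0589]
orientation: [-2.39, -2.038, -0.001]
contact_force: [-2.5, -0.9, 7.7]
grip_width: 0.0348
gripper_force: 30.9
```

>>> arm_command(plan="0 0 0.001 0;0 0 0 0")

```text
clock: 14.12
tcp_pos: [0.4726, 0.2378, 0.0588]
orientation: [-2.39, -2.037, -0.001]
contact_force: [-4.5, -1.2, 19.7]
grip_width: 0.0344
gripper_force: 32.0
```

>>> arm_command(plan="0 0 -0.0015 0;0 0 0 0")

```text
clock: 14.38
tcp_pos: [0.4725, 0.2377, 0.0589]
orientation: [2.391, 2.038, 0.001]
contact_force: [0.0, -1.1, 3.7]
grip_width: 0.0344
gripper_force: 30.7
```

>>> arm_command(plan="0 0 0 0;0 0 0 0;0 0 0 0;0 0 0 0;0 0 0 0;0 0 0 0", hand=-1)

```text
clock: 15.12
tcp_pos: [0.4723, 0.2376, 0.0588]
orientation: [2.391, 2.038, 0.0]
contact_force: [0.3, 1.0, 0.3]
grip_width: 0.0854
gripper_force: 0.0
```

>>> arm_command(plan="0 0 -0.02 0;0 0 -0.03 0;0 0 -0.04 0;0 0 -0.04 0;0 0 -0.04 0;0 0 -0.04 0;0 0 -0.03 0;0 0 -0.01 0;0 0 0 0")

```text
clock: 16.25
tcp_pos: [0.4722, 0.2376, 0.3086]
orientation: [-2.39, -2.038, -0.0]
contact_force: [-0.8, -0.8, -0.2]
grip_width: 0.0855
gripper_force: 0.0
```

```bash
python3 - <<'E'
from h import *
o,im,d=grab('wrist')
print(o['tcp_pos'],o['orientation'],o['joints'],o['contact_force'])
P=cloud('wrist',d,o)
m=(abs(P[...,2]-.094)<.008)&(np.hypot(P[...,0]-.472,P[...,1]-.2376)<.05); print(m.sum(),P[m].mean(0),cv2.minEnclosingCircle(P[m][:,:2].astype(np.float32)))
t,im,d=grab('top'); np.savez('t3.npz',im=im,d=d); P=cloud('top',d)
m=(P[...,2]>.08)&(P[...,2]<.11)&(np.hypot(P[...,0]-.472,P[...,1]-.2376)<.03); print(m.sum(),P[m].mean(0))
E
```

```text
[0.4722 0.2376 0.3086] [-2.3901 -2.0383 -0.0005] [-1.1744  0.1966  0.6921  1.8611 -0.1386  1.1319 -0.5912] [-0.7507 -0.754  -0.2395]
570 [0.4726 0.239  0.0934] ((0.4725092947483063, 0.2383371889591217), 0.0163361057639122)
123 [0.4701 0.2361 0.092 ]
```

The jar stands on the pad with its cap at (0.472, 0.238), within about 2 mm of the pad centre. Next I go above the rod.

>>> arm_command(plan="-0.0406 0.0078 0 0;-0.0406 0.0078 0 0;-0.0406 0.0078 0 0;-0.0406 0.0078 0 0;-0.0406 0.0078 0 0;-0.0406 0.0078 0 0;-0.0406 0.0078 0 0;-0.0406 0.0078 0 0;-0.0406 0.0078 0 0;-0.0406 0.0078 0 0;-0.0406 0.0078 0 0;-0.0406 0.0078 0 0;0 0 0 0;0 0 0 0", hand=-0.18, grip_force=20)

```text
clock: 18.1
tcp_pos: [0.4873, -0.2576, 0.3076]
orientation: [-2.389, -2.037, 0.002]
contact_force: [-0.7, 0.4, 0.1]
grip_width: 0.0504
gripper_force: 0.0
```

```bash
python3 - <<'E'
from h import *
o,im,d=grab('wrist'); np.savez('w4.npz',im=im,d=d); save('w4.png',cv2.resize(im,(768,576)))
print(o['tcp_pos'],o['orientation'],o['joints'],o['grip_width'])
P=cloud('wrist',d,o)
M=R.from_rotvec(o['orientation']).as_matrix(); print(M.T)
m=(P[...,2]>.135)&(P[...,2]<.175)&(abs(P[...,0]-.477)<.03)&(P[...,1]<-.225)&(P[...,1]>-.30)
Q=P[m]; print(m.sum())
ii=np.argsort(Q[:,1])[::max(1,len(Q)//20)]; print(Q[ii])
v,u=np.nonzero(m); print('px',u.min(),u.max(),v.min(),v.max())
E
```

```text
[ 0.4873 -0.2576  0.3076] [-2.3895 -2.0368  0.002 ] [-0.3933  0.3082  0.9661  1.8212 -0.2753  1.1578  0.5044] 0.050429984223891035
[[ 0.1584  0.9874  0.0002]
 [ 0.9874 -0.1584 -0.0022]
 [-0.0021  0.0006 -1.    ]]
564
[[ 0.4756 -0.277   0.1562]
 [ 0.4755 -0.2724  0.1599]
 [ 0.4749 -0.2699  0.1605]
 [ 0.4742 -0.2681  0.1595]
 [ 0.4755 -0.2664  0.159 ]
 [ 0.4789 -0.2639  0.1585]
 [ 0.4803 -0.2612  0.1581]
 [ 0.4759 -0.2581  0.159 ]
 [ 0.4803 -0.2552  0.1576]
 [ 0.4799 -0.2524  0.1597]
 [ 0.4754 -0.2494  0.157 ]
 [ 0.4808 -0.2468  0.1585]
 [ 0.4753 -0.2441  0.1577]
 [ 0.4789 -0.2412  0.1598]
 [ 0.4841 -0.2386  0.1574]
 [ 0.4767 -0.2357  0.1562]
 [ 0.4831 -0.233   0.1594]
 [ 0.4787 -0.2306  0.1582]
 [ 0.4868 -0.2283  0.1567]
 [ 0.487  -0.2267  0.1549]
 [ 0.4775 -0.2251  0.1549]]
px 239 257 147 203
```

View pics/w4.png

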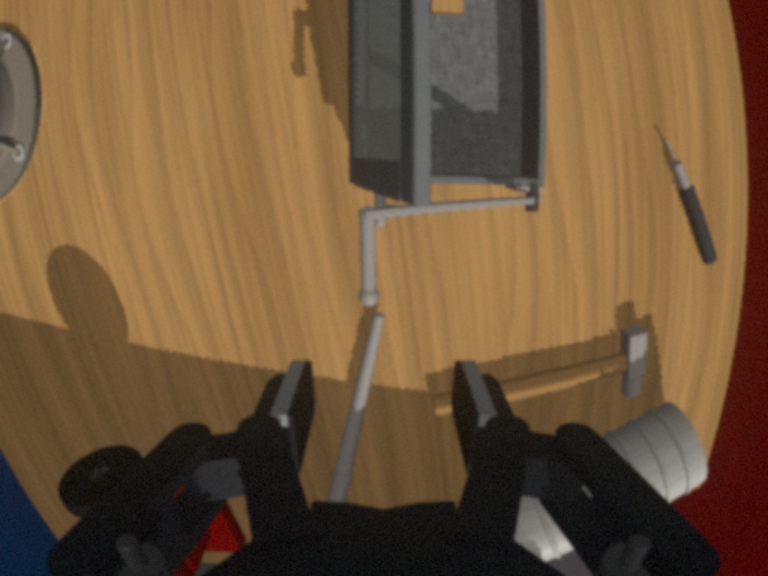

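The rod sits at (369,255) with its ball at (369,297). The near finger will come down about 10 mm on the robot side of it, and nothing is in the way.

>>> arm_command(plan="0.003 0 0.02 0;0 0 0.03 0;0 0 0.03 0;0 0 0.03 0;0 0 0.02 0;0 0 0.015 0;0 0 0.01 0;0 0 0 0;0 0.002 0 0;0 0.002 0 0;0 0.002 0 0;0 0 0 0")

```text
clock: 19.65
tcp_pos: [0.4944, -0.2563, 0.154]
orientation: [2.39, 2.038, 0.0]
contact_force: [-0.1, 0.2, -0.2]
grip_width: 0.0503
gripper_force: 0.0
```

>>> arm_command(plan="0 0.001 0 0;0 0.001 0 0;0 0 0 0")

```text
clock: 20.02
tcp_pos: [0.4961, -0.2566, 0.1538]
orientation: [2.391, 2.038, -0.0]
contact_force: [-0.6, -0.6, 1.1]
grip_width: 0.0506
gripper_force: 0.0
```

```bash
python3 - <<'E'
from h import *
o,im,d=grab('wrist'); o2,s,_=grab('side')
a=cv2.resize(im[120:300,150:350],(400,360)); b=cv2.resize(s[90:260,200:390],(400,360))
save('c5.png',np.hstack([a,b])); print(o['tcp_pos'],o['contact_force'])
E
```

```text
[ 0.4961 -0.2566  0.1538] [-0.5503 -0.6492  1.1446]
```

View pics/c5.png

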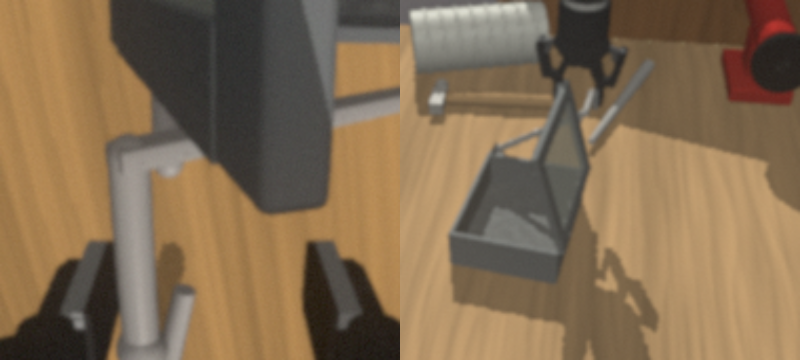

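The rod lies beside the near finger's inner pad at left-panel (125,260), about 1–3 mm away. I step on until it touches.

>>> arm_command(plan="0 0.001 0 0;0 0 0 0")

```text
clock: 20.38
tcp_pos: [0.4971, -0.2567, 0.1538]
orientation: [2.391, 2.038, -0.0]
contact_force: [-0.5, 0.1, 0.1]
grip_width: 0.0502
gripper_force: 0.0
```

>>> arm_command(plan="0 0.001 0 0;0 0 0 0")

```text
clock: 20.62
tcp_pos: [0.4978, -0.2569, 0.1537]
orientation: [-2.39, -2.038, 0.0]
contact_force: [-0.4, 0.4, 1.1]
grip_width: 0.0502
gripper_force: 0.6
```

>>> arm_command(plan="0 0.0005 0 0;0 0 0 0")

```text
clock: 20.88
tcp_pos: [0.4979, -0.2569, 0.1537]
orientation: [-2.39, -2.037, 0.001]
contact_force: [-3.7, 1.2, 1.3]
grip_width: 0.0506
gripper_force: 1.8
```

>>> arm_command(plan="0 0.0002 -0.001 0;0 0.0005 -0.001 0;0 0 0 0")

```text
clock: 21.25
tcp_pos: [0.4987, -0.2569, 0.1555]
orientation: [-2.39, -2.037, 0.001]
contact_force: [-5.5, 0.0, -1.7]
grip_width: 0.0503
gripper_force: 2.3
```

>>> arm_command(plan="0 0.0007 -0.001 0;0 0.0007 -0.001 0;0 0 0 0")

```text
clock: 21.62
tcp_pos: [0.5001, -0.2571, 0.1576]
orientation: [-2.39, -2.037, 0.001]
contact_force: [-5.8, 1.1, -1.3]
grip_width: 0.0508
gripper_force: 2.7
```

>>> arm_command(plan="0 0.0007 -0.001 0;0 0.0007 -0.001 0;0 0.0007 -0.001 0;0 0 0 0")

```text
clock: 22.12
tcp_pos: [0.5023, -0.2575, 0.1611]
orientation: [-2.39, -2.037, 0.0]
contact_force: [-6.9, 2.9, 5.3]
grip_width: 0.0505
gripper_force: 3.5
```

>>> arm_command(plan="0 0.0007 -0.001 0;0 0.0007 -0.001 0;0 0.0007 -0.001 0;0 0 0 0")

```text
clock: 22.62
tcp_pos: [0.5064, -0.2584, 0.1646]
orientation: [2.388, 2.037, 0.002]
contact_force: [-0.3, 0.7, 0.2]
grip_width: 0.0509
gripper_force: 0.0
```

```bash
cat >> h.py <<'E'
EX=np.array([.9875,-.1577,0]); EY=np.array([.1577,.9875,0]); O0=np.array([.569,-.1185,0])
def lid():
    o,im,d=grab('side'); P=cloud('side',d); Q=np.stack([(P-O0)@EX,(P-O0)@EY,P[...,2]],-1)
    m=(abs(Q[...,1])<.1)&(abs(Q[...,0])<.13)&(Q[...,2]>.075)&(Q[...,2]<.24)&(Q[...,1]>0.03)&(d>0); q=Q[m]
    return m.sum(), np.percentile(q,[2,50,98],axis=0) if m.sum() else None
E
python3 - <<'E'
from h import *
print(lid())
E
```

```text
(np.int64(498), array([[-0.0814,  0.0315,  0.0794],
       [-0.0495,  0.0635,  0.1492],
       [-0.0207,  0.0993,  0.2103]]))
```

The contact vanished with an upward force just before it. The rod slipped under the fingertip, so I was too high on it. I back off, go lower and retry.

>>> arm_command(plan="0 0 -0.006 0;0 -0.006 0 0;0 -0.006 0 0;0 -0.004 0 0;0 0 0 0")

```text
clock: 23.3
tcp_pos: [0.4886, -0.2554, 0.1698]
orientation: [-2.391, -2.038, -0.0]
contact_force: [0.2, -1.0, -0.3]
grip_width: 0.0505
gripper_force: 0.0
```

```bash
python3 - <<'E'
from h import *
o,im,d=grab('wrist'); P=cloud('wrist',d,o)
print(o['tcp_pos'],o['contact_force'])
m=(P[...,2]>.135)&(P[...,2]<.19)&(abs(P[...,0]-.48)<.02)&(P[...,1]<-.225)&(P[...,1]>-.25)
print(m.sum(),np.percentile(P[m],[5,50,95],axis=0))
T=np.array(eyes.calibration('wrist')['tool_from_camera'])
Q=(P-o['tcp_pos'])@R.from_rotvec(o['orientation']).as_matrix()
for s in(-1,1):
    k=(abs(Q[...,0])<.02)&(s*Q[...,1]>.018)&(s*Q[...,1]<.045)&(Q[...,2]>-.05)&(Q[...,2]<.03)&(d>0)
    print('finger',s,k.sum(),np.percentile(Q[k],[1,50,99],axis=0) if k.sum() else '')
E
```

```text
[ 0.4886 -0.2554  0.1698] [ 0.2032 -0.9562 -0.3254]
1456 [[ 0.4613 -0.2485  0.1619]
 [ 0.4821 -0.2396  0.165 ]
 [ 0.4897 -0.2268  0.1872]]
finger -1 3275 [[-0.0091 -0.0448 -0.0471]
 [ 0.008  -0.0308 -0.03  ]
 [ 0.0141 -0.0247  0.0081]]
finger 1 3298 [[-0.0094  0.0246 -0.0473]
 [ 0.008   0.0307 -0.0305]
 [ 0.0141  0.0449  0.0078]]
```

```bash
python3 - <<'E'
from h import *
print(lid()[1])
o,im,d=grab('wrist'); P=cloud('wrist',d,o); Q=np.stack([(P-O0)@EX,(P-O0)@EY,P[...,2]],-1)
for y in(-.120,-.126,-.132):
    m=(abs(Q[...,1]-y)<.003)&(Q[...,0]>-.1)&(Q[...,0]<-.04)&(Q[...,2]>.12)&(d>0)
    print(y,m.sum(),np.percentile(Q[m],[5,25,50,75,95],axis=0)[:,[0,2]].T)
w=np.load('w4.npz')
E
```

```text
[[-0.0782  0.0316  0.0772]
 [-0.0313  0.0653  0.1387]
 [ 0.0101  0.0989  0.1944]]
-0.12 229 [[-0.0686 -0.0665 -0.0637 -0.0613 -0.0598]
 [ 0.1613  0.1634  0.1644  0.165   0.166 ]]
-0.126 2129 [[-0.0773 -0.0723 -0.0672 -0.0457 -0.0412]
 [ 0.1645  0.2492  0.2516  0.2536  0.2552]]
-0.132 3328 [[-0.0891 -0.0818 -0.0776 -0.0715 -0.0412]
 [ 0.1651  0.2265  0.2355  0.2416  0.246 ]]
```

The lid is already off the lock: its edge has sunk to about 0.98 rad and the rod rests higher on the pin. I lift clear and let it settle.

>>> arm_command(plan="0 0 -0.02 0;0 0 -0.03 0;0 0 -0.03 0;0 0 -0.03 0;0 0 -0.03 0;0 0 0 0;0 0 0 0;0 0 0 0;0 0 0 0", hand=1)

```text
clock: 24.58
tcp_pos: [0.4886, -0.2553, 0.3091]
orientation: [-2.39, -2.037, 0.002]
contact_force: [-1.2, 1.1, -0.2]
grip_width: 0.0
gripper_force: 0.0
```

```bash
python3 - <<'E'
from h import *
print(lid()[1])
o,im,d=grab('top'); P=cloud('top',d); Q=np.stack([(P-O0)@EX,(P-O0)@EY,P[...,2]],-1)
m=(Q[...,1]>0.0)&(Q[...,1]<.095)&(abs(Q[...,0])<.13)&(Q[...,2]>.07)&(Q[...,2]<.24)&(d>0)
q=Q[m]; print(m.sum(),np.percentile(q,[2,50,98],axis=0)); A=np.polyfit(q[:,0],q[:,2],1); print('slope angle',np.arctan(A[0]),A)
save('t6.png',cv2.resize(im[140:260,200:360],(640,480)))
print(r.get_obs()['tcp_pos'])
E
```

```text
[[-0.0773  0.0317  0.0777]
 [-0.0282  0.0652  0.1346]
 [ 0.0172  0.0994  0.189 ]]
1477 [[-0.0825  0.0019  0.073 ]
 [-0.03    0.0476  0.1331]
 [ 0.0167  0.093   0.1892]]
slope angle 0.8844215964783367 [1.2206 0.1706]
[ 0.4887 -0.2554  0.3094]
```

View pics/t6.png

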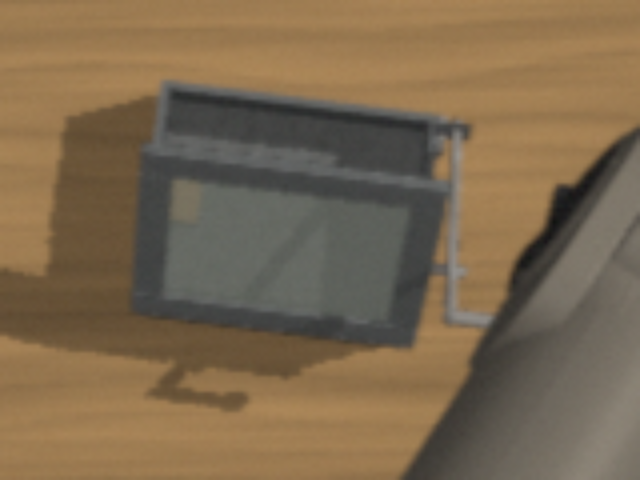

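The lid now rests near 0.88 rad, with its free edge at (300,165) in the crop. The stay bar rides on its pin and nothing is left in the case path but the low block. I go over the lid with shut fingers.

>>> arm_command(plan="0.03 0.006 0 0;0.04 0.01 0 0;0.04 0.01 0 0;0.038 0.01 0 0;0 0 0.03 0;0 0 0.03 0;0 0 0.025 0;0 0 0.015 0;0 0 0.004 0;0 0 0 0")

```text
clock: 25.92
tcp_pos: [0.5482, -0.1152, 0.2062]
orientation: [2.391, 2.038, 0.001]
contact_force: [-0.2, -0.6, -0.3]
grip_width: -0.0001
gripper_force: 0.0
```

>>> arm_command(plan="0 0.004 0.003 0;0 0.004 0.003 0;0 0.004 0.004 0;0 0 0 0")

```text
clock: 26.42
tcp_pos: [0.5599, -0.1169, 0.1955]
orientation: [-2.39, -2.038, 0.001]
contact_force: [0.1, 0.5, -0.2]
grip_width: 0.0005
gripper_force: 0.0
```

>>> arm_command(plan="0 0.002 0.0025 0;0 0.002 0.0025 0;0 0.0022 0.0025 0;0 0.0022 0.0025 0;0 0 0 0")

```text
clock: 27.05
tcp_pos: [0.5681, -0.1182, 0.1855]
orientation: [-2.391, -2.038, 0.0]
contact_force: [0.2, -1.0, -0.1]
grip_width: -0.0001
gripper_force: 0.0
```

>>> arm_command(plan="0 0.0027 0.0025 0;0 0.0027 0.0025 0;0 0.0027 0.0025 0;0 0.0027 0.0025 0;0 0 0 0")

```text
clock: 27.68
tcp_pos: [0.5788, -0.1199, 0.1755]
orientation: [-2.39, -2.038, 0.001]
contact_force: [-1.0, -0.6, 0.4]
grip_width: 0.0001
gripper_force: 0.0
```

>>> arm_command(plan="0 0.0024 0.0027 0;0 0.0024 0.0027 0;0 0.0024 0.0027 0;0 0.0024 0.0027 0;0 0 0 0")

```text
clock: 28.3
tcp_pos: [0.5881, -0.1214, 0.1646]
orientation: [-2.39, -2.038, 0.001]
contact_force: [0.1, -0.4, -0.3]
grip_width: -0.0
gripper_force: 0.0
```

```bash
cat >> h.py <<'E'
def lid2():
    o,im,d=grab('side'); P=cloud('side',d); Q=np.stack([(P-O0)@EX,(P-O0)@EY,P[...,2]],-1)
    m=(Q[...,1]>.05)&(Q[...,1]<.097)&(abs(Q[...,0])<.11)&(Q[...,2]>.06)&(Q[...,2]<.24)&(d>0); q=Q[m]
    i=np.argsort(-q[:,0])[:40]; print(o['tcp_pos'],(o['tcp_pos']-O0)@EX,o['contact_force'],'edge',np.median(q[i],0),'n',len(q),'maxz',np.percentile(q[:,2],98))
E
python3 -c "
from h import *
lid2()"
```

```text
[ 0.5881 -0.1214  0.1646] 0.019333309633081115 [ 0.1336 -0.3519 -0.2703] edge [0.0429 0.0716 0.1597] n 557 maxz 0.16201362127597152
```

```bash
python3 - <<'E'
from h import *
o,im,d=grab('top'); P=cloud('top',d); Q=np.stack([(P-O0)@EX,(P-O0)@EY,P[...,2]],-1)
m=(Q[...,1]>.02)&(Q[...,1]<.097)&(abs(Q[...,0])<.11)&(Q[...,2]>.066)&(Q[...,2]<.2)&(d>0)
q=Q[m]; print(len(q))
for lo in np.arange(-.08,.08,.02):
    k=(q[:,0]>lo)&(q[:,0]<lo+.02); print(round(lo,3),k.sum(),np.percentile(q[k][:,2],[10,50,90]) if k.sum() else '')
o,im,d=grab('wrist'); P=cloud('wrist',d,o); Q=(P-o['tcp_pos'])@R.from_rotvec(o['orientation']).as_matrix()
k=(abs(Q[...,0])<.013)&(abs(Q[...,1])<.03)&(Q[...,2]>-.03)&(Q[...,2]<.03)&(d>0); print(np.percentile(Q[k],[1,50,99],axis=0))
k=(abs(Q[...,0]-.03)<.01)&(abs(Q[...,1])<.06)&(d>0)
for y in(-.05,-.03,-.01,.01,.03): 
    j=k&(abs(Q[...,1]-y)<.004); print(y,np.percentile(Q[j][:,2],[10,50,90]) if j.sum() else '')
E
```

```text
119
-0.08 0 
-0.06 0 
-0.04 0 
-0.02 4 [0.1278 0.1298 0.132 ]
0.0 35 [0.1327 0.141  0.1476]
0.02 60 [0.1471 0.1542 0.16  ]
0.04 20 [0.1564 0.1585 0.1625]
0.06 0 
[[-0.0116 -0.0162 -0.0297]
 [ 0.0079  0.0042  0.0012]
 [ 0.0128  0.0285  0.0291]]
-0.05 [0.0588 0.061  0.0638]
-0.03 [0.044  0.0462 0.0487]
-0.01 [-0.0843  0.0299  0.0339]
0.01 [-0.0839  0.0109  0.019 ]
0.03 [0.0043 0.0061 0.0079]
```

The wrist depth puts the lid surface right at the fingertips, and the lid has come down to about 0.69 rad at low force. I keep following the arc.

>>> arm_command(plan="0 0.0021 0.003 0;0 0.0021 0.003 0;0 0.0021 0.003 0;0 0.0021 0.003 0;0 0.0018 0.0032 0;0 0.0018 0.0032 0;0 0.0018 0.0032 0;0 0.0018 0.0032 0")

```text
clock: 29.45
tcp_pos: [0.6038, -0.1239, 0.14]
orientation: [2.39, 2.038, 0.0]
contact_force: [0.2, -0.4, 3.3]
grip_width: 0.0003
gripper_force: 1.1
```

>>> arm_command(plan="0 0.0014 0.0033 0;0 0.0014 0.0033 0;0 0.0014 0.0033 0;0 0.0014 0.0033 0;0 0.0011 0.0035 0;0 0.0011 0.0035 0;0 0.0011 0.0035 0;0 0.0011 0.0035 0")

```text
clock: 30.45
tcp_pos: [0.6137, -0.1255, 0.1129]
orientation: [2.39, 2.038, 0.0]
contact_force: [1.4, -0.4, 2.7]
grip_width: 0.0
gripper_force: 1.4
```

```bash
python3 -c "
from h import *
lid2()"
```

```text
[ 0.6137 -0.1255  0.1129] 0.04528432228179078 [ 1.4327 -0.4151  2.717 ] edge [0.0698 0.0718 0.1024] n 584 maxz 0.10320375744958654
```

>>> arm_command(plan="0 0.0008 0.0035 0;0 0.0008 0.0035 0;0 0.0008 0.0035 0;0 0.0008 0.0035 0;0 0.0004 0.003 0;0 0.0004 0.003 0;0 0.0004 0.003 0;0 0 0 0")

```text
clock: 31.5
tcp_pos: [0.6174, -0.1262, 0.0895]
orientation: [-2.39, -2.038, 0.001]
contact_force: [1.4, -1.2, 1.2]
grip_width: -0.0001
gripper_force: 0.6
```

>>> arm_command(plan="0 0 0.001 0;0 0 0.001 0;0 0 0.001 0;0 0 0 0")

```text
clock: 32.0
tcp_pos: [0.6176, -0.1262, 0.0868]
orientation: [-2.391, -2.038, 0.0]
contact_force: [-0.0, 0.1, 0.4]
grip_width: 0.0001
gripper_force: 0.9
```

>>> arm_command(plan="0 0 0.001 0;0 0 0.001 0;0 0 0 0")

```text
clock: 32.38
tcp_pos: [0.6178, -0.1262, 0.0849]
orientation: [-2.391, -2.038, 0.0]
contact_force: [-0.2, 1.1, 1.6]
grip_width: -0.0002
gripper_force: 0.9
```

>>> arm_command(plan="0 0 0.0005 0;0 0 0.0005 0;0 0 0 0")

```text
clock: 32.75
tcp_pos: [0.6179, -0.1262, 0.0842]
orientation: [2.391, 2.038, 0.0]
contact_force: [-0.5, 0.0, 5.0]
grip_width: 0.0002
gripper_force: 2.3
```

>>> arm_command(plan="0 0 0.0005 0;0 0 0 0")

```text
clock: 33.0
tcp_pos: [0.6179, -0.1262, 0.0841]
orientation: [-2.391, -2.038, -0.001]
contact_force: [-1.7, 0.5, 8.2]
grip_width: -0.0003
gripper_force: 4.3
```

>>> arm_command(plan="0 0 -0.01 0;0 0 -0.03 0;0 0 -0.04 0;0 0 -0.05 0;0 -0.03 -0.05 0;0 -0.04 -0.03 0;0.04 -0.04 0 0;0.05 0 0 0;0.05 0 0 0;0.05 0 0 0;0 0 0 0;0 0 0 0")

```text
clock: 34.5
tcp_pos: [0.5389, 0.0781, 0.2934]
orientation: [2.391, 2.038, -0.002]
contact_force: [-0.3, -0.1, -0.5]
grip_width: 0.0001
gripper_force: 0.0
```

```bash
python3 - <<'E'
from h import *
lid2()
o,im,d=grab('top'); P=cloud('top',d); Q=np.stack([(P-O0)@EX,(P-O0)@EY,P[...,2]],-1)
m=(abs(Q[...,1])<.095)&(Q[...,0]>-.078)&(Q[...,0]<.075)&(d>0); q=Q[m]
A=np.linalg.lstsq(np.c_[q[:,:2],np.ones(len(q))],q[:,2],rcond=None)[0]; print('plane',A)
s=grab('side')[1]
save('fin.png',np.hstack([cv2.resize(im,(400,300)),cv2.resize(s,(400,300))]))
E
```

```text
[0.5389 0.0781 0.2934] -0.06076054700437467 [-0.3058 -0.0966 -0.465 ] edge [0.0741 0.073  0.0701] n 567 maxz 0.07178050166102792
plane [-0.0015 -0.002   0.0665]
```

View pics/fin.png

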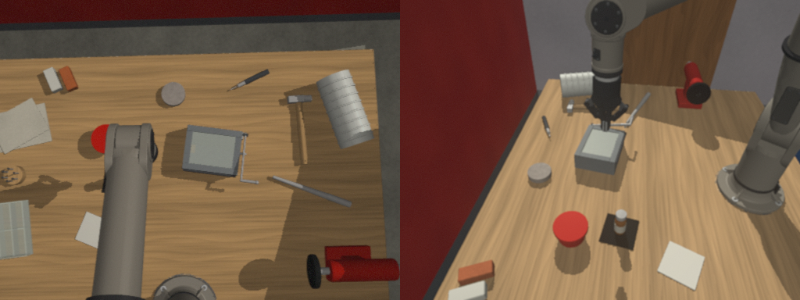

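The lid lies flat and shut (plane slope 0.0015, left panel (212,152)) and the jar stands on the black pad (right panel (621,222)). Nothing else has moved and the robot is clear, so I hand in.

```bash
python3 -c "
from bench import ticket
print(ticket.hand_in())"
```

```text
the job is handed in; nothing more can be done
None
```

The jar stands upright on the black pad, the stay was released with about 9 N at most measured at the tool, by pushing and raising the rod with a finger pad from its near side because the tool cannot reach under it, and the lid is pressed flat shut; the job was handed in at about 35 s and gave no verdict.

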